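# Seat the grinder's burr carrier on its locating pin

### The arm

A 6-joint arm with a two-finger parallel gripper is mounted at the origin on a cart in front of the work surface, level with it; the furniture and walls round the work are solid. World frame = base frame: x ahead of the robot, y to its left, z up, the work surface at z = 0. Lengths are in mm, angles in rad, forces in N, time in s.
With the tool pointing down it reaches from about 300 to 875 mm from the base axis. Payload 6.4 kg.
Tool frame: the origin (TCP) lies on the centre line of the jaws, within the pads' length; the fingertips stand 22 mm ahead of it and the grasp point (between the pads) lies 3 mm ahead of it; z points along the fingers, y is the line along which they close (so a half turn about z gives the same grasp; the last joint's range is limited). The gripper opens to 88 mm and grips with 3 to 60 N. Pads are 18 mm wide; open, the fingers measure 123 mm over their backs; the gripper's body (75 mm by 187 mm) begins 45 mm behind the grasp point.
Start: joints at [-1.525, 0.181, 1.607, -0, 1.354, -0.206], TCP at [143.275, -556.878, 260.714] pointing down, gripper open.
Joint ranges: [-2.99, 2.99], [-0.89, 2.07], [0.3, 2.58], [-1.14, 4.28], [0, 2.63], [-3.12, 3.12]. Speed limits (rad/s): [2.57, 2.57, 3.01, 3.14, 3.14, 3.14].

### API

Orientations are given as a 3x3 rotation matrix whose columns are the frame's x, y, z axes.
In Python, from plant import readout, get_image, workorder, models gives the robot as it stands. The module is installed in compiled form; this text tells all that it offers.
- The arm moves only by the tool send_rows, never from a script. Its argument "rows" is a list that holds one entry, the list of rows, each a list of 5 numbers: the shift along the tool's x, y, z in cm, then the turn about the tool's z in rad, then the finger opening in cm, from 0 to 8.81. A call has exactly 10 rows; each row shifts and turns the commanded pose from where the row before left it, along the tool's axes as they then stand; what a row does not reach is not made up. A row lasts 1/12 s, in which the tool goes at most 41.7 mm and 7.16 degrees, less where a joint would pass 70% of its speed; a pose out of reach is approached as far as the arm can. A call is refused whole if a number of a shift passes 4.17 or a number of a turn 0.125, either way. A call with a gripper value outside its range is refused whole. The fingers move at their own pace and stop on an object; "grip_force" is the grip in N (left out, the last holds). Time passes only in rows, so rows that do not move let the fingers close, or fill a call up. It gives the time, the measured TCP pose, the force, the opening and the grip force at its end, in the units of the state.
- readout.sense(): the state, without advancing time (a new reading comes with each control period).
- get_image(name): name is "scene" or "top" or "wrist"; returns a dict with "image" (480x640x3 uint8, red, green, blue), "camera_matrix" (3x3 intrinsics, pixels), "R" (3x3) and "t" (3): a world point X has camera coordinates R X + t. Camera axes: x right, y down, z forward; pixel columns grow to the right and rows downward; lengths in mm; the calibration is good to about 2 mm. A picture is of the moment at which its call begins. There is no depth.
- workorder.job_done(): hands the job in; it is judged then, once.
Trained networks look in the newest picture that a camera, given by its name, has taken for a name from the list of things; names that differ only in an ending like _2 or _b are one class to them, and where a whole thing is asked for, a point or a joint stands for the part that bears it (a point fixed in the world has none). Each returns a list of dicts, best first, with "confidence" (0 to 1); they miss things now and then, are a little off and sometimes report something else, mostly with a low value. They report only what shows in the picture. A call takes as long as a camera call. They do not tell look-alikes from the thing itself.
- models.find_in(name, camera): "rect" ([left, top, right, bottom] in pixels, round what is visible of it).
The state is a dict: "time_s": time; "joint_pos": joint angles; "qvel": joint speeds; "tau": joint torques, N m; "eef_pos": TCP position; "eef_rot": TCP orientation; "ft_force": force on the tool from outside, world axes, zero at the start; "wrist_torque": the same for the moment, N m; "width": opening from 0.0 (shut) to 1.0 (fully open); "gripper_force": force on a finger pad.
Only numpy, scipy, OpenCV 4.12 (cv2) and the standard library are available. Lean on these libraries where they do the work, as an engineer would, in place of code of your own. Each camera call takes 0.05 s, during which the arm holds its last target. There are 200 camera calls.

### The job

The coffee grinder's burr carrier, the round steel disc, sits proud in its housing because its rim notch is not over the housing's locating pin. Push it round with a fingertip against its upright fin until the notch meets the pin, then press it down until it is seated fully home, level and flush with the housing rim, and leave it there. Never lift the carrier out, and leave the brush, the cup and the pitcher where they are.

Things in the scene. Friction and masses are not known exactly. Their poses are not given: they have to be found in the camera images.
- housing: Fixed housing: square aluminium plate 150 x 150 x 25 mm on the worktop with a round dark steel rim on it (inner radius 58, outer 65 mm, top 37 mm above the worktop). The plate's top is the seat. Origin: centre of the underside, on the worktop; z up; x points from the centre to the pin. The carrier turns about this vertical centre axis.
- pin (a point): Tip of the brass locating pin: 8 mm thick, tapered tip, 48 mm from the housing's centre along its +x, 6 mm tall above the seat (tip 31 mm above the worktop). The carrier hides it; a 10 mm wide brass block just outside the rim (62 to 74 mm from the centre, 4 mm higher than the rim) shows from above where it is.
- carrier: Loose steel disc, about 0.7 kg, radius 52 mm, 12 mm thick; a stub below turns in the housing's centre bore (1 mm play all round). Origin: centre of the disc's underside; z up; x points to the notch. At the start it lies on a stiff seal ring, underside 32 mm above the worktop, 7 mm over the seat, clear of the pin, 0.7 to 3.1 rad from alignment. Greased: turns easily either way, stays where left.
- notch (a point): Middle of the only rim notch, at the height of the disc's underside, 48 mm from the carrier's centre. The notch is 13 mm wide and reaches in to 41.5 mm from the centre. When it is within about 2.5 mm sideways of the pin the carrier can go down; otherwise the pin blocks it.
- fin (a point): Top centre of the carrier's upright fin, across from the notch, 35 mm from the centre along its -x. The fin is 30 mm long radially (20 to 50 mm from the centre), 8 mm thick, 16 mm tall above the disc's top face. A sideways push of 1 to 3 N on its flat side turns the carrier.
- hub (a point): Centre of the top of the carrier's hub, a round post 18 mm high on the disc (2 mm higher than the fin), flat top of radius 12 mm, foot of radius 15 mm: the place to press. 62 mm above the worktop at the start, 55 mm when seated. A push of about 10 N overcomes the seal's friction; the carrier then stays down by itself.
- brush: Bystander: wooden grinder brush, 34 x 150 x 12 mm, lying further left. Origin: centre of its underside.
- dosing_cup: Bystander: steel dosing cup, 70 mm across, 74 mm tall, left of the housing, near the front edge. Origin: centre of its underside.
- pitcher: Bystander: small steel milk pitcher, 65 x 96 x 80 mm, behind the housing to the left. (A clear upright acrylic screen stands behind the housing at x = 0.60 m: keep the gripper on this side of it.) Origin: centre of its underside.
Mind the look-alikes: they are no part of the job. What is shaped like the carrier but orange is not meant.

How it is judged (in metres and radians):
At the end, for the whole second after the job is handed in: The carrier is at rest in the housing, level within 0.04 rad, its notch within 5 mm of the pin horizontally and its underside within 2 mm of the seat (z of carrier in the frame of housing between 0.022 and 0.027 m and horizontal distance between notch and pin below 0.005 m and angle between carrier's own z axis and vertical below 0.04 rad and linear speed of carrier below 0.02 m/s); the robot touches nothing.
It fails at once if the carrier is lifted more than 6 mm above its starting height in the housing (z of carrier in the frame of housing above 0.038 m).
It fails at once if the brush is moved more than 30 mm (distance of brush from where it was at the start of the episode above 0.03 m).
It fails at once if the dosing cup is moved more than 30 mm (distance of dosing_cup from where it was at the start of the episode above 0.03 m).
It fails at once if the pitcher is moved more than 30 mm (distance of pitcher from where it was at the start of the episode above 0.03 m).
It also fails if it takes over 45 s, if anything falls off the work surface, if the arm or the gripper's body presses on something with over 40 N, if the wrist force passes 120 N, or if a joint passes its speed limit or range.

## Working session

There is one attempt and no reset: what is moved stays moved. The work goes in short steps, Python scripts to look and compute and a tool call to move; the robot and the scene stay as the last step left them, time stands still between calls to the robot, and variables do not carry over. Pictures are saved under pics/ and viewed, at most 10 in all, crops included, and the job is handed in when it is done.

Besides the shell and the picture viewer there is one more tool, called after "Call:" by a JSON object that holds its "op" and its "data", one argument or row to a line. send_rows: Moves the arm, as the interface text tells. Its arguments: {"type":"object","properties":{"rows":{"type":"array"},"grip_force":{"type":"number"}},"required":["rows"]}

```bash
mkdir -p pics; cat > h.py <<'E'
import numpy as np,cv2
from plant import readout,get_image,workorder,models
def save(im,n): cv2.imwrite('pics/'+n,cv2.cvtColor(im,cv2.COLOR_RGB2BGR))
def ray(d,u,v,z):
    K,R,t=map(np.array,(d['camera_matrix'],d['R'],d['t']))
    c=-R.T@t; r=R.T@np.linalg.solve(K,[u,v,1.]); return (c+r*(z-c[2])/r[2])[:2]
def proj(d,X):
    p=d['camera_matrix']@(np.array(d['R'])@np.array(X,float)+d['t']); return p[:2]/p[2]
E
python3 - <<'E'
from h import *
for c in('top','scene'):
    d=get_image(c); save(d['image'],c+'1.png'); print(c,np.round(-np.array(d['R']).T@d['t']))
    for n,z in(('housing',37),('carrier',44),('fin',60),('hub',62),('pin',41),('notch',40),('dosing_cup',74),('pitcher',80),('brush',12)):
        for f in models.find_in(n,c)[:3]:
            r=f['rect']; print(c,n,round(f['confidence'],2),np.round(r),np.round(ray(d,(r[0]+r[2])/2,(r[1]+r[3])/2,z)))
print(readout.sense())
E
```

```text
top [ 435.  231. 1028.]
top housing 0.75 [251. 235. 325. 306.] [418. 298.]
top carrier 0.58 [438. 136. 481. 175.] [686. -90.]
top carrier 0.57 [262. 252. 307. 296.] [410. 306.]
top fin 0.91 [439. 133. 484. 176.] [683. -89.]
top fin 0.79 [261. 250. 309. 296.] [413. 303.]
top hub 0.89 [436. 133. 484. 178.] [681. -84.]
top hub 0.66 [261. 250. 310. 297.] [413. 302.]
top pin 0.68 [249. 239. 322. 311.] [408. 303.]
top notch 0.76 [260. 249. 308. 293.] [417. 307.]
top notch 0.76 [438. 131. 484. 179.] [688. -94.]
top dosing_cup 0.76 [189. 290. 227. 324.] [338. 467.]
top pitcher 0.86 [197. 189. 228. 234.] [545. 462.]
top brush 0.94 [167. 228. 183. 288.] [443. 564.]
scene [ 93. 991. 927.]
scene housing 0.96 [304. 257. 396. 338.] [408. 329.]
scene carrier 0.75 [311. 138. 350. 161.] [674. -68.]
scene carrier 0.61 [323. 269. 379. 308.] [415. 312.]
scene fin 0.95 [325. 267. 378. 314.] [405. 329.]
scene fin 0.84 [310. 137. 349. 164.] [663. -45.]
scene hub 0.7 [327. 265. 375. 311.] [408. 325.]
scene hub 0.59 [308. 136. 351. 163.] [665. -45.]
scene pin 0.91 [301. 260. 398. 339.] [404. 336.]
scene notc
[... 512 characters left out ...]

        1.35378416e+00, -2.06302332e-01]), 'qvel': array([-0.00124153,  0.00139958, -0.00024545, -0.00166976, -0.00098714,
       -0.0004999 ]), 'tau': array([ 4.01525876e-04, -4.33846164e+01, -3.42172766e+01,  7.04000588e-02,
        3.09003715e-02, -1.70594598e-05]), 'eef_pos': array([ 143.28571864, -556.89733814,  260.75267171]), 'eef_rot': array([[ 9.68461088e-01,  2.49164849e-01,  3.53896884e-07],
       [ 2.49164848e-01, -9.68461084e-01, -8.07509599e-05],
       [-1.97775654e-05,  7.82923411e-05, -9.99999997e-01]]), 'ft_force': array([-0.38207301,  0.2748313 ,  0.19720238]), 'wrist_torque': array([0.00317923, 0.01589329, 0.00074582]), 'gripper_force': 0.0, 'width': 1.0029116228788504}
```

```bash
python3 - <<'E'
from h import *
a=cv2.imread('pics/top1.png');b=cv2.imread('pics/scene1.png')
r=lambda m,x,y,w,h,W,H:cv2.resize(m[y:y+h,x:x+w],(W,H),interpolation=cv2.INTER_CUBIC)
o=np.hstack([r(a,240,225,100,100,500,500),np.vstack([r(a,420,115,80,80,300,250),r(b,295,245,120,100,300,250)])])
cv2.imwrite('pics/c1.png',o)
E
```

```text
(no output)
```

View pics/c1.png

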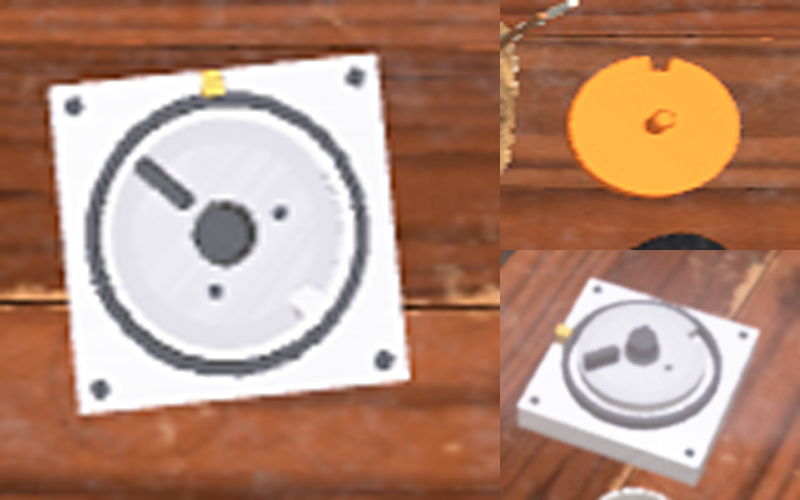

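View pics/top1.png

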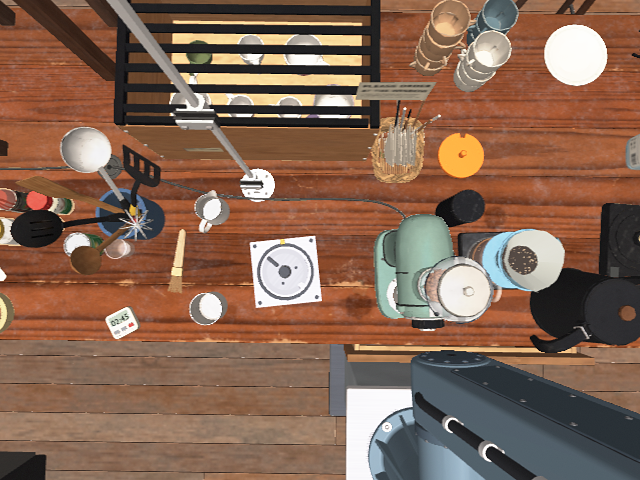

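The steel disc with dark hub and fin sits in the white plate at top (285,271). The look-alike is the orange lid at (461,155), so the steel one is the target. In the crop, the pin block is at top (282.4,241.6), the fin at (272.8,261.4) and the notch at (300.6,285.6). The green mixer at (420,270) is in the way of the arm's path, so I'm checking its height in the scene view.

```bash
python3 - <<'E'
from h import *
d=get_image('top')
h=ray(d,284.8,271.6,62);p=ray(d,282.4,241.6,41);f=ray(d,272.8,261.4,60);n=ray(d,300.6,285.6,44)
cs=np.array([ray(d,240+u/5,225+v/5,25) for u,v in((50,87),(378,55),(409,379),(80,413))])
c=cs.mean(0);print('hub',h,'plate c',c,'pin',p,'fin',f,'notch',n)
a=lambda v:np.arctan2(v[1],v[0])
print('pin ang',a(p-h),a(p-c),'plate edges',a(cs[0]-cs[3]),a(cs[1]-cs[2]),'fin ang',a(f-h),'notch',a(n-h),'len',np.linalg.norm(p-c),np.linalg.norm(f-h))
E
```

```text
hub [416.30975769 303.41570451] plate c [415.71685409 303.79872837] pin [483.52924864 311.57640099] fin [438.44983757 330.51743402] notch [385.09766755 268.79569332]
pin ang 0.12081249189966724 0.1141949788610974 plate edges 0.11330987121563273 0.10801772899229285 fin ang 0.8858201372772081 notch -2.3044737994397355 len 68.25696334862718 34.99552656089941
```

View pics/scene1.png

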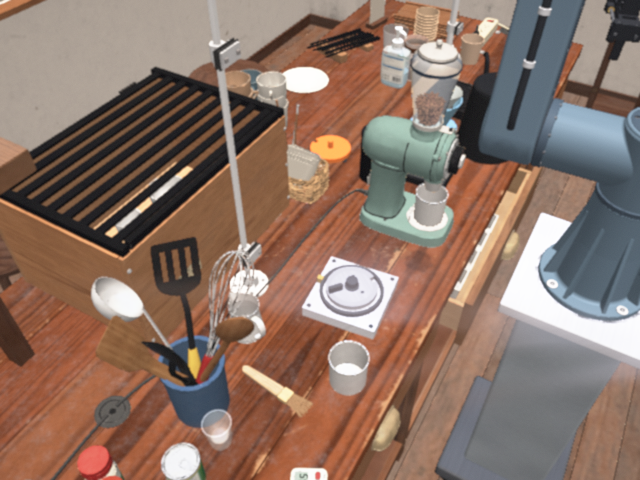

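The scene view shows the steel disc at (350,290), its fin left of the hub and the brass block at (320,278). The green mixer at (410,170) stands between the arm and the housing, with a jar at (437,70) and other items behind it. I'll triangulate their heights so the arm can travel above them.

```bash
python3 - <<'E'
from h import *
T=get_image('top');S=get_image('scene')
P=lambda d:np.array(d['camera_matrix'])@np.c_[np.array(d['R']),np.array(d['t'])]
for n,a,b in(('knob-jar',(470,290),(437,43)),('beans-jar',(523,258),(437,43)),('beans-hop',(523,258),(428,103)),('knob-hop',(470,290),(430,98)),('mixerhead',(420,225),(385,120))):
    X=cv2.triangulatePoints(P(T),P(S),np.float64(a),np.float64(b));X=(X[:3]/X[3]).ravel()
    print(n,np.round(X),np.round(proj(T,X)-a),np.round(proj(S,X)-b))
E
```

```text
knob-jar [405.  27. 438.] [-1. -2.] [ 1. -0.]
beans-jar [442. -72. 387.] [1. 4.] [-2.  0.]
beans-hop [ 459. -153.  201.] [-2. -5.] [ 2. -0.]
knob-hop [409. -14. 304.] [-4. -8.] [ 4. -0.]
mixerhead [493.  46. 258.] [3. 7.] [-4. -0.]
```

Call:
{"op": "send_rows", "data": {
  "rows": [
    [[0,0,-4,0,8.8],[0,0,-4,0,8.8],[0,0,-4,0,8.8],[0,0,-4,0,8.8],[0,0,-4,0,8.8],[0,0,-4,0,8.8],[0,0,-2,0,8.8],[0,0,0,0,8.8],[0,0,0,0,8.8],[0,0,0,0,8.8]]
  ]
}}

```text
time_s: 1.98
eef_pos: [143.2, -556.7, 519.1]
eef_rot: [[0.968, 0.249, -0.0], [0.249, -0.968, 0.002], [0.0, -0.002, -1.0]]
ft_force: [-0.6, -0.4, -0.2]
width: 1.004
gripper_force: 0.0
```

Call:
{"op": "send_rows", "data": {
  "rows": [
    [[0,0,-4,0,8.8],[0,0,-4,0,8.8],[3.4,-2.3,0,0,8.8],[3.4,-2.3,0,0,8.8],[3.4,-2.3,0,0,8.8],[3.4,-2.3,0,0,8.8],[3.4,-2.3,0,0,8.8],[3.4,-2.3,0,0,8.8],[3.4,-2.3,0,0,8.8],[3.4,-2.3,0,0,8.8]]
  ]
}}

```text
time_s: 2.82
eef_pos: [361.7, -309.2, 598.4]
eef_rot: [[0.969, 0.249, -0.002], [0.249, -0.969, 0.003], [-0.001, -0.004, -1.0]]
ft_force: [0.9, -0.7, -0.3]
width: 0.997
gripper_force: 0.0
```

Call:
{"op": "send_rows", "data": {
  "rows": [
    [[1.5,-3.7,0,0,8.8],[1.5,-3.7,0,0,8.8],[1.5,-3.7,0,0,8.8],[1.5,-3.7,0,0,8.8],[1.5,-3.7,0,0,8.8],[1.5,-3.7,0,0,8.8],[1.5,-3.7,0,0,8.8],[1.5,-3.7,0,0,8.8],[1.5,-3.7,0,0,8.8],[1.5,-3.7,0,0,8.8]]
  ]
}}

```text
time_s: 3.65
eef_pos: [413.6, 86.8, 598.6]
eef_rot: [[0.968, 0.249, -0.003], [0.249, -0.968, 0.0], [-0.003, -0.001, -1.0]]
ft_force: [0.6, -0.9, 0.1]
width: 0.998
gripper_force: 0.0
```

Call:
{"op": "send_rows", "data": {
  "rows": [
    [[1.3,-3.7,0,0,8.8],[1.3,-3.7,0,0,8.8],[1.3,-3.7,0,0,8.8],[1.3,-3.7,0,0,8.8],[1.3,-3.7,0,0,8.8],[0,0,4,-0.125,8.8],[0,0,4,-0.125,8.8],[0,0,4,-0.125,8.8],[0,0,4,-0.125,8.8],[0,0,4,-0.125,8.8]]
  ]
}}

```text
time_s: 4.48
eef_pos: [429.4, 279.9, 396.2]
eef_rot: [[0.634, 0.773, -0.004], [0.773, -0.634, -0.001], [-0.004, -0.002, -1.0]]
ft_force: [-0.1, 0.9, -0.6]
width: 1.0
gripper_force: 0.0
```

```bash
cat >> h.py <<'E'
def state(): 
    s=readout.sense(); R=s['eef_rot']; return s['eef_pos'],R,np.arctan2(R[1,0],R[0,0])
def delta(target): # tool-frame cm to a target TCP
    p,R,a=state(); return np.round(R.T@(np.array(target)-p)/10,2)
E
python3 - <<'E'
from h import *
print(state(),readout.sense()['joint_pos']); print(delta([440,333,300]))
d=get_image('wrist');save(d['image'],'w1.png');print(d['R'],d['t'])
E
```

```text
(array([429.44252529, 279.93734327, 396.20431167]), array([[ 0.63440977,  0.77298731, -0.00385585],
       [ 0.77298871, -0.63441813, -0.00144487],
       [-0.00356308, -0.00206389, -0.99999152]]), np.float64(0.883546399893021)) [ 3.45844408e-01 -3.95196004e-02  1.57171680e+00 -5.22655961e-05
  1.61351280e+00  1.03309589e+00]
[ 4.81 -2.53  9.61]
[[ 0.77319464 -0.63416556 -0.00202505]
 [-0.60423258 -0.73766141  0.30126175]
 [-0.19254362 -0.23171037 -0.95353933]] [-154.54853     382.5669742   666.44865296]
```

View pics/w1.png

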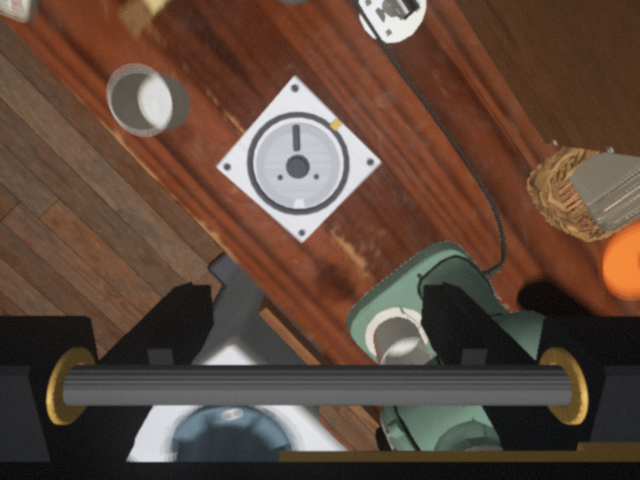

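The wrist view shows the steel carrier with its hub at (297,167), fin (297,138), notch (299,204) and brass block (337,125), and it agrees with the top view. I'll refine from here, then descend.

```bash
python3 - <<'E'
from h import *
d=get_image('wrist')
g=lambda u,v,z:ray(d,u,v,z)
h=g(297,167,62);f=g(296.5,138,60);b=g(337,125,41);n=g(299,204,44)
cs=[g(*p,25) for p in((295,76),(381,161),(302,242),(217,167))];c=np.mean(cs,0)
a=lambda v:np.arctan2(v[1],v[0])
print(h,c,f,b,n,'pin',a(b-c),'fin',a(f-h),'notch',a(n-h),'f-n',a(f-n))
print(delta([440,333,90]))
E
```

```text
[412.41151872 302.02373304] [410.8701428  300.30723472] [432.64891542 327.33012153] [476.99793607 308.55410146] [382.51107259 264.00201448] pin 0.12407048284923906 fin 0.8962412829120681 notch -2.237192106010628 f-n 0.9011273733806789
[ 5.51 -2.15 29.99]
```

Call:
{"op": "send_rows", "data": {
  "rows": [
    [[2.4,-1.3,3,0,8.8],[2.4,-1.2,3,0,8.8],[0,0,4,0,8.8],[0,0,4,0,8.8],[0,0,4,0,8.8],[0,0,4,0,8.8],[0,0,2,0,8.8],[0,0,0,0,8.8],[0,0,0,0,8.8],[0,0,0,0,8.8]]
  ]
}}

```text
time_s: 5.42
eef_pos: [444.3, 333.9, 163.6]
eef_rot: [[0.641, 0.767, 0.004], [0.767, -0.641, 0.002], [0.004, 0.002, -1.0]]
ft_force: [-0.1, -0.4, 0.5]
width: 1.0
gripper_force: 0.0
```

```bash
python3 - <<'E'
from h import *
d=get_image('wrist');save(d['image'],'w2.png')
print(state(),[np.round(proj(d,X)) for X in([416,303.5,62],[438.2,330.6,60],[483.5,311.5,41])])
E
```

```text
(array([444.36758807, 333.95514656, 163.88253451]), array([[ 0.64075017,  0.76773638,  0.00447951],
       [ 0.76773634, -0.64076242,  0.00210519],
       [ 0.00448654,  0.00209018, -0.99998775]]), np.float64(0.8753129503367694)) [array([312., 303.]), array([311., 251.]), array([383., 220.])]
```

View pics/w2.png

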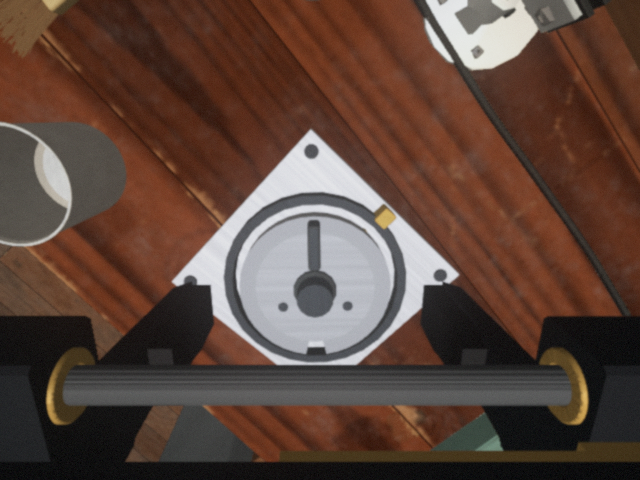

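Wrist view: hub top at (314,289), fin centre (314,244), block (385,215).

```bash
python3 - <<'E'
from h import *
d=get_image('wrist')
g=lambda u,v,z:ray(d,u,v,z)
h=g(314.5,287,62);f=g(314,244,60);b=g(385,213,41);n=g(316.5,347,44);r=g((225+405)/2,(192+360)/2,37)
a=lambda v:np.arctan2(v[1],v[0])
print('h',h,'f',f,'b',b,'n',n,'rim',r,'pin',a(b-h),'fin',a(f-h),'n',a(n-h),'fn',a(f-n),np.linalg.norm(f-h),np.linalg.norm(b-h),np.linalg.norm(n-h))
for c in([416,303.5],[412,300]):
  for t in([38,73],):
    print(c,delta([c[0]+38*np.cos(.887),c[1]+38*np.sin(.887),73]))
E
```

```text
h [424.64962905 310.94477278] f [442.58522066 332.8720778 ] b [488.04963286 314.53128614] n [389.73026775 267.05515839] rim [422.75454373 308.2687628 ] pin 0.056509380438728884 fin 0.8852015271752154 n -2.2428595179840594 fn 0.8941921513963877 28.32829243267325 63.501366604030956 56.086184076971875
[416, 303.5] [-0.38 -0.28  9.08]
[412, 300] [-0.91 -0.36  9.07]
```

Call:
{"op": "send_rows", "data": {
  "rows": [
    [[-0.25,-0.28,2,0,8.8],[0,0,3,0,6],[0,0,3,0,3],[0,0,1.05,0,1.8],[0,0,0,0,1.6],[0,0,0,0,1.6],[0,0,0,0,1.6],[0,0,0,0,1.6],[0,0,0,0,1.6],[0,0,0,0,1.6]]
  ],
  "grip_force": 3
}}

```text
time_s: 6.35
eef_pos: [439.2, 333.3, 71.4]
eef_rot: [[0.64, 0.769, 0.002], [0.769, -0.64, 0.001], [0.002, 0.001, -1.0]]
ft_force: [-0.1, -0.1, -0.0]
width: 0.339
gripper_force: 0.0
```

```bash
python3 - <<'E'
from h import *
p,R,a=state();print(p,a,readout.sense()['ft_force'],readout.sense()['width'])
W=get_image('wrist')['image'];S=get_image('scene')['image'];T=get_image('top')['image']
z=lambda m,x,y,w,h:cv2.resize(m[y:y+h,x:x+w],(400,300),interpolation=cv2.INTER_CUBIC)
save(np.vstack([np.hstack([z(W,80,120,480,360),z(S,295,235,120,90)]),np.hstack([z(T,225,225,120,90)]*2)]),'c3.png')
E
```

```text
[439.2482922  333.2526474   71.44027659] 0.8767563443758535 [-0.09433279 -0.09238404 -0.04407939] 0.33870883025249837
```

View pics/c3.png

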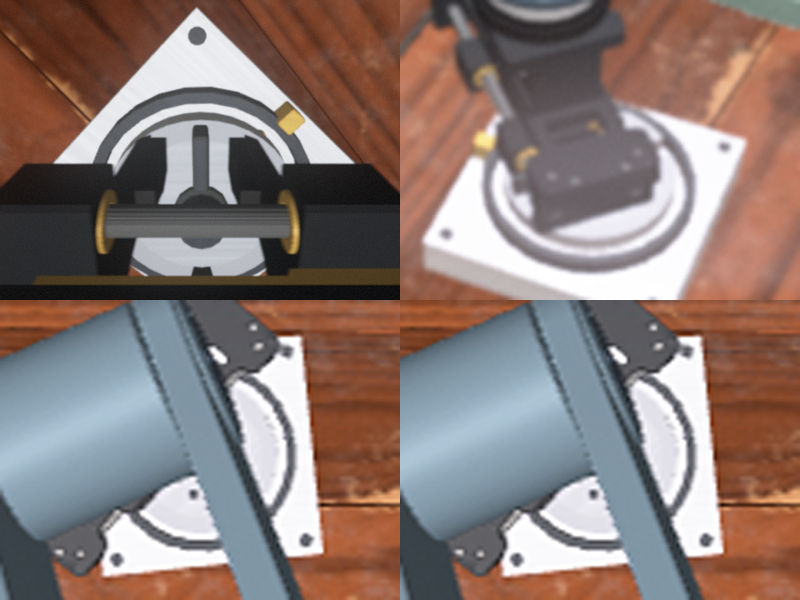

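The fingers straddle the fin, which shows at (200,160) in the crop's upper-left panel. Next I push it round counter-clockwise, about 2.38 rad in all.

Call:
{"op": "send_rows", "data": {
  "rows": [
    [[0,0,0,0,1.6],[0,0,0,0,1.6],[-0.02,-0.36,0,-0.1,1.6],[-0.02,-0.36,0,-0.1,1.6],[-0.02,-0.36,0,-0.1,1.6],[-0.02,-0.36,0,-0.1,1.6],[-0.02,-0.36,0,-0.1,1.6],[-0.02,-0.36,0,-0.1,1.6],[-0.02,-0.36,0,-0.1,1.6],[-0.02,-0.36,0,-0.1,1.6]]
  ]
}}

```text
time_s: 7.33
eef_pos: [411.7, 340.9, 70.3]
eef_rot: [[-0.111, 0.994, 0.001], [0.994, 0.111, -0.0], [-0.0, 0.001, -1.0]]
ft_force: [1.5, -0.1, -0.2]
width: 0.18
gripper_force: 0.5
```

Call:
{"op": "send_rows", "data": {
  "rows": [
    [[-0.02,-0.36,-0.02,-0.1,1.6],[-0.02,-0.36,-0.02,-0.1,1.6],[-0.02,-0.36,-0.02,-0.1,1.6],[-0.02,-0.36,-0.02,-0.1,1.6],[-0.02,-0.36,-0.02,-0.1,1.6],[-0.02,-0.36,-0.02,-0.1,1.6],[-0.02,-0.36,-0.02,-0.1,1.6],[-0.02,-0.36,-0.02,-0.1,1.6],[-0.02,-0.36,-0.02,-0.1,1.6],[-0.02,-0.36,-0.02,-0.1,1.6]]
  ]
}}

```text
time_s: 8.17
eef_pos: [383.4, 321.1, 72.3]
eef_rot: [[-0.896, 0.444, 0.001], [0.444, 0.896, 0.0], [-0.0, 0.001, -1.0]]
ft_force: [-0.8, 0.9, 0.5]
width: 0.184
gripper_force: 0.5
```

```bash
python3 - <<'E'
from h import *
p,R,a=state();print(p,a,readout.sense()['ft_force'],readout.sense()['width'],readout.sense()['joint_pos'])
t=np.pi+.118
print(delta([417+37*np.cos(t),304.5+37*np.sin(t),72]))
E
```

```text
[383.37645936 321.08873733  72.30456658] 2.6817342697158826 [-0.81230044  0.88827705  0.50144643] 0.1835799260956594 [ 4.59340496e-01  2.79852791e-01  1.92251169e+00  1.44106253e-04
  9.38594769e-01 -6.51682650e-01]
[-0.65 -2.02  0.03]
```

Call:
{"op": "send_rows", "data": {
  "rows": [
    [[-0.02,-0.4,0,-0.11,1.6],[-0.02,-0.4,0,-0.11,1.6],[-0.02,-0.4,0,-0.11,1.6],[-0.02,-0.4,0,-0.11,1.6],[-0.02,-0.4,0,-0.11,1.6],[0,0,0,0,1.6],[0,0,0,0,1.2],[0,0,0,0,0.9],[0,0,0,0,0.8],[0,0,0,0,0.8]]
  ],
  "grip_force": 3
}}

```text
time_s: 9.0
eef_pos: [379.4, 301.8, 72.2]
eef_rot: [[-0.996, -0.084, -0.0], [-0.084, 0.996, -0.0], [0.0, -0.0, -1.0]]
ft_force: [0.1, -0.0, 0.8]
width: 0.092
gripper_force: 3.0
```

```bash
python3 - <<'E'
from h import *
p,R,a=state();print(p,a,readout.sense()['ft_force'],readout.sense()['width'])
t=np.pi+.118
print(delta([417+37*np.cos(t),304.5+37*np.sin(t),72]),np.arctan2(p[1]-304.5,p[0]-417)%(2*np.pi),t)
d=get_image('wrist');save(d['image'],'w4.png')
E
```

```text
[379.42646223 301.77904495  72.22013408] -3.057684871077967 [ 0.06938523 -0.03244306  0.75426992] 0.09164241248824431
[-0.07 -0.17  0.02] 3.2138832528469914 3.259592653589793
```

View pics/w4.png

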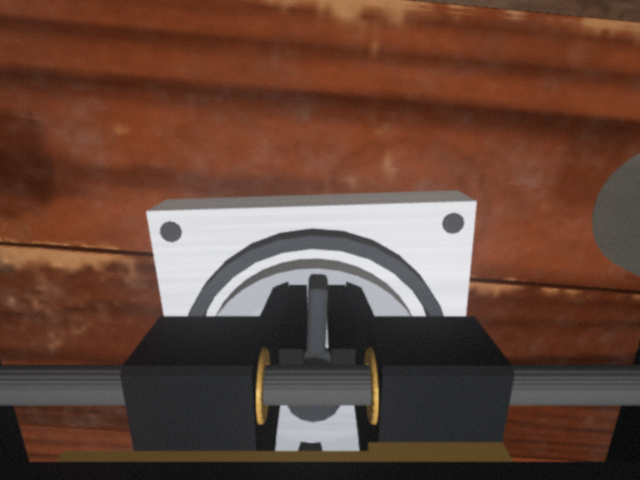

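The fin (318,310) is gripped lightly between the pads. The plate's near edge runs from (148,211) to (475,201), so I can measure how much turn remains.

```bash
python3 - <<'E'
from h import *
d=get_image('wrist')
p,R,a=state()
ang=lambda A,B:np.arctan2(*(B-A)[::-1])
g=lambda u,v,z:ray(d,u,v,z)
for A,B in(((148,211),(475,201)),((171,231.5),(453,222.5))):
    A,B=g(*A,25),g(*B,25); print(A,B,'plate x angle',(ang(A,B)+np.pi/2)%np.pi,np.linalg.norm(A-B),(A+B)/2)
print('tool a',a+np.pi)
E
```

```text
[352.10969751 221.07232912] [334.95276432 368.53525282] plate x angle 0.11582667212895714 148.45765126974675 [343.53123092 294.80379097]
[361.06434426 231.23369602] [345.7732047  360.53912028] plate x angle 0.11770930953978187 130.2064195508475 [353.41877448 295.88640815]
tool a 0.08450414316490473
```

Call:
{"op": "send_rows", "data": {
  "rows": [
    [[0,-0.12,0,-0.016,0.8],[0,-0.1,0,-0.016,0.8],[0,0,0,0,0.8],[0,0,0,0,0.8],[0,0,0,0,2.2],[0,0,0,0,2.2],[0,0,0,0,2.2],[0,0,-3,0,2.2],[0,0,-4,0,2.2],[0,0,-4,0,2.2]]
  ]
}}

```text
time_s: 9.93
eef_pos: [378.5, 298.9, 182.4]
eef_rot: [[-0.993, -0.117, -0.003], [-0.117, 0.993, -0.001], [0.003, -0.001, -1.0]]
ft_force: [0.2, 1.0, 0.8]
width: 0.252
gripper_force: 0.0
```

Call:
{"op": "send_rows", "data": {
  "rows": [
    [[-4,0,-1,0,3],[-3,0,-1,0,6],[0,0,0,0,8],[0,0,0,0,8],[0,0,0,0,8],[0,0,0,0,8],[0,0,0,0,8],[0,0,0,0,8],[0,0,0,0,8],[0,0,0,0,8]]
  ]
}}

```text
time_s: 10.77
eef_pos: [448.8, 307.7, 202.0]
eef_rot: [[-0.993, -0.117, -0.0], [-0.117, 0.993, -0.0], [0.0, -0.0, -1.0]]
ft_force: [0.0, 0.6, 0.4]
width: 0.91
gripper_force: 0.0
```

```bash
python3 - <<'E'
from h import *
p,R,a=state();print(p,a+np.pi,readout.sense()['ft_force'],readout.sense()['width'])
d=get_image('wrist');save(d['image'],'w5.png')
E
```

```text
[448.77062922 307.66939637 202.02393046] 0.11754955458598237 [0.00419045 0.57056091 0.40222066] 0.9098909850716257
```

View pics/w5.png

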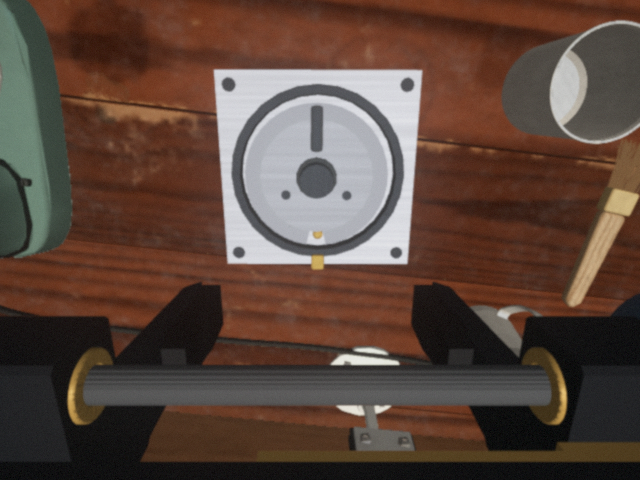

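Aligned: the pin tip shows in the notch at (317,236), in line with the block (318,262), and the hub is at (316,178). Next I close the fingers and press the hub.

```bash
python3 - <<'E'
from h import *
d=get_image('wrist')
h=ray(d,316.5,177.5,62);cs=np.mean([ray(d,*p,25) for p in((215,70),(421,70),(408,263.5),(229,264.5))],0)
print(h,cs,delta([417.5,303.8,100]),delta([*h,100]))
E
```

```text
[415.27644886 302.33030352] [418.66271143 304.11123122] [ 3.17 -0.02 10.22] [ 3.41 -0.14 10.22]
```

Call:
{"op": "send_rows", "data": {
  "rows": [
    [[1.6,-0.03,0,0,4],[1.6,-0.03,0,0,0],[0,0,2,0,0],[0,0,3,0,0],[0,0,3,0,0],[0,0,1.5,0,0],[0,0,0,0,0],[0,0,0,0,0],[0,0,0,0,0],[0,0,0,0,0]]
  ]
}}

```text
time_s: 11.7
eef_pos: [418.7, 303.8, 108.9]
eef_rot: [[-0.993, -0.117, 0.003], [-0.117, 0.993, 0.001], [-0.003, 0.001, -1.0]]
ft_force: [0.4, -0.1, -0.2]
width: 0.177
gripper_force: 0.0
```

Call:
{"op": "send_rows", "data": {
  "rows": [
    [[0,0,0.4,0,0],[0,0,0.4,0,0],[0,0,0.2,0,0],[0,0,0.2,0,0],[0,0,0.2,0,0],[0,0,0.2,0,0],[0,0,0.1,0,0],[0,0,0.1,0,0],[0,0,0,0,0],[0,0,0,0,0]]
  ]
}}

```text
time_s: 12.53
eef_pos: [417.5, 303.3, 89.2]
eef_rot: [[-0.993, -0.117, -0.0], [-0.117, 0.993, -0.0], [0.0, -0.0, -1.0]]
ft_force: [-0.3, 0.1, 0.4]
width: 0.006
gripper_force: 0.0
```

Call:
{"op": "send_rows", "data": {
  "rows": [
    [[0,0,0.2,0,0],[0,0,0.2,0,0],[0,0,0.15,0,0],[0,0,0.1,0,0],[0,0,0.1,0,0],[0,0,0.1,0,0],[0,0,0.1,0,0],[0,0,0.1,0,0],[0,0,0.1,0,0],[0,0,0,0,0]]
  ]
}}

```text
time_s: 13.37
eef_pos: [417.6, 303.4, 78.2]
eef_rot: [[-0.993, -0.117, 0.0], [-0.117, 0.993, -0.0], [-0.0, -0.0, -1.0]]
ft_force: [-2.3, -0.8, 5.8]
width: 0.006
gripper_force: 3.0
```

It has gone down about 6 mm. I'll press on gently to the seat.

Call:
{"op": "send_rows", "data": {
  "rows": [
    [[0,0,0.05,0,0],[0,0,0.05,0,0],[0,0,0.05,0,0],[0,0,0.05,0,0],[0,0,0,0,0],[0,0,0,0,0],[0,0,0,0,0],[0,0,0,0,0],[0,0,0,0,0],[0,0,0,0,0]]
  ]
}}

```text
time_s: 14.2
eef_pos: [418.2, 303.6, 77.4]
eef_rot: [[-0.993, -0.117, 0.001], [-0.117, 0.993, 0.0], [-0.001, 0.0, -1.0]]
ft_force: [-3.8, -2.0, 15.3]
width: 0.004
gripper_force: 7.4
```

Call:
{"op": "send_rows", "data": {
  "rows": [
    [[0,0,0.05,0,0],[0,0,0.05,0,0],[0,0,0.05,0,0],[0,0,0,0,0],[0,0,0,0,0],[0,0,0,0,0],[0,0,0,0,0],[0,0,0,0,0],[0,0,0,0,0],[0,0,0,0,0]]
  ]
}}

```text
time_s: 15.03
eef_pos: [418.6, 303.9, 77.3]
eef_rot: [[-0.993, -0.117, 0.002], [-0.117, 0.993, 0.001], [-0.002, 0.0, -1.0]]
ft_force: [-8.6, -3.7, 27.4]
width: 0.009
gripper_force: 13.8
```

The z reading stays at 77.3 as the force rises, so it's at the hard stop. I'll retreat and check.

Call:
{"op": "send_rows", "data": {
  "rows": [
    [[0,0,-0.3,0,0],[0,0,-1,0,0],[0,0,-3,0,0],[0,0,-4,0,0],[0,0,-4,0,4],[-3,0,0,0,8],[0,0,0,0,8],[0,0,0,0,8],[0,0,0,0,8],[0,0,0,0,8]]
  ]
}}

```text
time_s: 15.87
eef_pos: [445.8, 306.4, 195.7]
eef_rot: [[-0.993, -0.117, -0.003], [-0.117, 0.993, -0.001], [0.003, -0.001, -1.0]]
ft_force: [-1.1, 0.1, -0.1]
width: 0.436
gripper_force: 0.0
```

```bash
python3 - <<'E'
from h import *
p,R,a=state();print(p,readout.sense()['ft_force'])
d=get_image('wrist');S=get_image('scene')['image']
z=lambda m,x,y,w,h:cv2.resize(m[y:y+h,x:x+w],(400,400),interpolation=cv2.INTER_CUBIC)
save(np.hstack([z(d['image'],190,50,260,260),z(S,290,235,120,120)]),'c6.png')
E
```

```text
[445.83438849 306.38207298 195.70147895] [-1.14514651  0.08078763 -0.08857186]
```

View pics/c6.png

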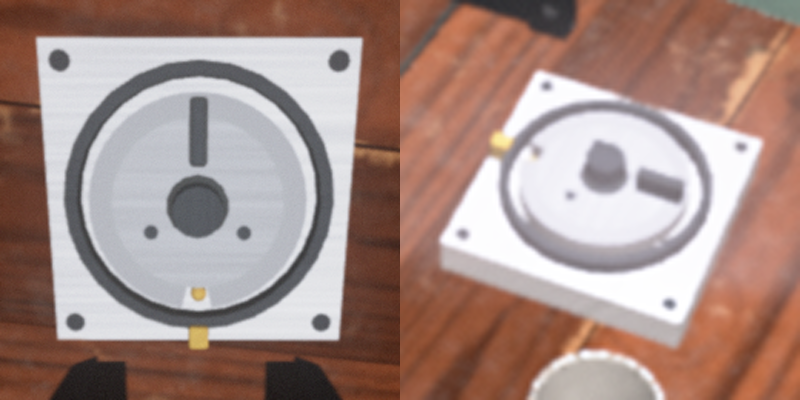

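The pin sits in the notch (198,293 in the crop), in line with the block. The disc is level inside the rim, and the hub bottomed at about 55 mm. Nothing is being touched, so I'm handing it in.

```bash
python3 -c "
from h import *
print(workorder.job_done())"
```

```text
the job is handed in; nothing more can be done
None
```

I turned the carrier until its notch met the pin, pressed it down to its stop (hub top about 55 mm above the worktop, the seated height), backed the gripper clear and handed the job in; the hand-in returned no verdict.

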